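# Kit the tray for the next weld-up

## Task

Load the kit tray for the next weld-up: put the steel ring with the hole flat over the pin, then the flanged tube stub over the same pin, flange down on top of the ring; stand the stepped plug, wide base down, in the round pot and the square tube upright in the square bin. Leave the look-alikes (the plain round tube, the solid disc and the rectangular tube) on the bench where they are.

Things in the scene. Friction and masses are not known exactly. Their poses are not given: they have to be found in the camera images.
- ring: (mm) Bare steel flat backing ring with a round hole, outer diameter 56, hole diameter 34, 10 thick, about 120 g; loose, lying flat on the bench. Origin: centre of its underside, z axis up.
- flanged_stub: (mm) Bare steel round tube stub with a wide flat flange round its foot: tube outer diameter 44, bore 36 right through, total height 55; flange diameter 68, 6 thick, at the bottom. About 280 g. Origin: centre of the flange's underside. Loose; stands upright on the bench at the start, z axis up. Yaw does not matter for the grasp.
- plug: (mm) Bare solid steel stepped end plug: round base of diameter 50, 14 high, with a solid round neck of diameter 28 above it, total height 50. About 380 g. Origin: centre of the base's underside. Loose; stands upright on the bench at the start, z axis up. Yaw does not matter for the grasp.
- square_tube: (mm) Bare steel square tube piece, 40 x 40 outside, 3 wall, 50 high, open at both ends, about 170 g; loose, standing on end. Origin: centre of its lower end, z axis up, x and y axes square to its sides.
- plain_tube: (mm) Look-alike, does not belong: plain round steel tube offcut without flange, outer diameter 44, bore 36, 55 high, standing on end, loose. Origin: centre of its lower end.
- disc: (mm) Look-alike, does not belong: solid steel disc without a hole, diameter 56, 10 thick, lying flat, loose. Origin: centre of its underside.
- rect_tube: (mm) Look-alike, does not belong: rectangular steel tube offcut, 30 (its x) by 60 (its y) outside, 50 high, standing on end, loose. Origin: centre of its lower end.
- pin_seat: (mm) Grey block 90 x 90 x 20 high with an upright steel pin at its centre, diameter 14, standing 45 above the block (tip tapered). One of three inserts 107 apart, in random order, in a fixed shallow aluminium tray (122 x 332, floor 3 thick, rim 12 high). Origin: centre of its underside, on the tray floor; y axis along the row of inserts, x across the tray.
- round_pot: (mm) Grey low round open pot, an insert of the same tray: outer diameter 86, inner 78, floor 4 thick, wall 22 high over all. Origin: centre of its underside, on the tray floor; y axis along the row of inserts, x across the tray.
- square_bin: (mm) Grey low square open bin, an insert of the same tray: 80 x 80 outside, 72 x 72 inside, floor 4 thick, wall 22 high over all. Origin: centre of its underside, on the tray floor; y axis along the row of inserts, x across the tray.
There are look-alikes about, which are no part of the job. Leave any blue look-alike of the square_tube alone.

How it is judged (in metres and radians):
At the end, for the whole second after the job is handed in: Ring flat on the pin block (within 14 mm of the pin axis), flanged stub on it, flange down (15 mm); plug base down on the pot floor (20 mm of centre), square tube standing on the bin floor (28 mm); all upright to 0.12 rad, at rest. Each look-alike within 20 mm of its start (horizontal distance between ring and pin_seat below 0.014 m and z of ring in the frame of pin_seat between 0.016 and 0.025 m and angle between each of ring, flanged_stub, plug, square_tube's own z axis and vertical below 0.12 rad and linear speed of each of ring, flanged_stub, plug, square_tube below 0.02 m/s and angular speed of each of ring, flanged_stub, plug, square_tube below 0.2 rad/s and horizontal distance between flanged_stub and pin_seat below 0.015 m and z of flanged_stub in the frame of pin_seat between 0.026 and 0.036 m and horizontal distance between plug and round_pot below 0.02 m and z of plug in the frame of round_pot between 0.001 and 0.009 m and horizontal distance between square_tube and square_bin below 0.028 m and z of square_tube in the frame of square_bin between 0.001 and 0.009 m and distance of each of plain_tube, disc, rect_tube from where it was at the start of the episode below 0.02 m); the robot touches nothing.
It fails at once if the plain round tube offcut is shifted by more than 25 mm (distance of plain_tube from where it was at the start of the episode above 0.025 m).
It fails at once if the solid disc is shifted by more than 25 mm (distance of disc from where it was at the start of the episode above 0.025 m).
It fails at once if the rectangular tube offcut is shifted by more than 25 mm (distance of rect_tube from where it was at the start of the episode above 0.025 m).
It also fails if it takes over 96 s, if anything falls off the work surface, if the arm or the gripper's body presses on something with over 40 N, if the wrist force passes 120 N, or if a joint passes its speed limit or range.

## Robot

A 6-joint arm with a two-finger parallel gripper is mounted at the origin on the work surface. World frame = base frame: x ahead of the robot, y to its left, z up, the work surface at z = 0. Lengths are in mm, angles in rad, forces in N, time in s.
With the tool pointing down it reaches from about 225 to 725 mm from the base axis. Payload 3.1 kg.
Tool frame: the origin (TCP) lies on the centre line of the jaws, within the pads' length; the fingertips stand 8 mm ahead of it and the grasp point (between the pads) lies 11 mm behind it (arm.finger_overhang is the distance from the TCP to the fingertips, in mm); z points along the fingers, y is the line along which they close (so a half turn about z gives the same grasp; the last joint's range is limited). The gripper opens to 85 mm and grips with 20 to 120 N. Pads are 22 mm wide; open, the fingers measure 114 mm over their backs; the gripper's body (76 mm by 85 mm) begins 54 mm behind the grasp point. The pads swing forward as they close: fully open they stand 13 mm farther back than shut.
Start: joints at [-1.38, 0.048, 0.099, 1.622, 0, 1.443], TCP at [164.534, -498.544, 239.312] pointing down, gripper open.
Joint ranges: [-2.91, 2.91], [-0.99, 1.94], [-1.21, 1.42], [-2.12, 2.29], [-1.49, 1.47], [-3.14, 3.14]. Speed limits (rad/s): [2.79, 2.79, 3.14, 3.14, 3.14, 3.14].

## Interface

Orientations are given as a unit quaternion [w, x, y, z].
In Python, from bench import arm gives the robot as it stands.
- The arm moves only by the shell command python3 -m inch 'ROWS' [FORCE]. ROWS is rows parted by semicolons, their numbers by spaces, 1 to 8 of them, each of 7 numbers: dx, dy, dz in mm, then a rotation vector rx, ry, rz in rad, then the finger opening in mm; each row is the pose to reach, as a shift and turn from the pose commanded when the command began, along the tool's axes at that moment; what a row does not reach only later rows make up. A row lasts 1/10 s, in which the tool goes at most 50 mm and 0.15 rad, less where a joint would pass 70% of its speed; a pose out of reach is approached as far as the arm can. The fingers move at their own pace and stop on an object; FORCE is the grip in N (left out, the last holds). Time passes only in rows, so rows that do not move let the fingers close. It prints the time, the measured TCP pose, the force, the opening and the grip force at its end.
- arm.get_state(): the state, without advancing time (a new reading comes with each control period).
- arm.grab_frame(name): name is "side" or "top" or "wrist"; returns the picture (420x560x3 uint8, red, green, blue); there is no depth.
- arm.calibration(name): a dict with "mtx" (3x3 intrinsics, pixels), "world_from_camera" (4x4, takes a point from camera to world coordinates); the wrist camera has in their place "hand_eye" (4x4, takes a point from camera to tool coordinates, whose origin is the TCP and whose axes are the flange's). Camera axes: x right, y down, z forward; pixel columns grow to the right and rows downward; lengths in mm; the calibration is good to about 2 mm. A picture is of the moment at which its call begins: read the wrist's pose just before it. calibration takes no time and is no camera call.
- arm.hand_in(): hands the job in; it is judged then, once.
The state is a dict: "time": time; "q": joint angles; "joint_velocities": joint speeds; "joint_efforts": joint torques, N m; "ee_pos": TCP position; "orientation": TCP orientation; "ft_force": force on the tool from outside, world axes, zero at the start; "wrist_torque": the same for the moment, N m; "opening": finger opening in mm; "finger_force": force on a finger pad.
Only numpy, scipy, OpenCV 4.12 (cv2) and the standard library are available. Lean on these libraries where they do the work, as an engineer would, in place of code of your own. Each camera call takes 0.05 s, during which the arm holds its last target. There are 200 camera calls.

## Working session

There is one attempt and no reset: what is moved stays moved. The work goes in short steps, Python scripts to look and compute and a shell command to move; the robot and the scene stay as the last step left them, time stands still between calls to the robot, and variables do not carry over. Pictures are saved under pics/ and viewed, at most 14 in all, crops included, and the job is handed in when it is done.

```bash
ls; mkdir -p pics; cat > h.py <<'E'
import numpy as np,cv2
from bench import arm
def ray(name,uv,z,c=None):
    c=c or arm.calibration(name); K=np.array(c["mtx"]); T=np.array(c["world_from_camera"])
    d=T[:3,:3]@np.linalg.inv(K)@np.array([uv[0],uv[1],1.]); o=T[:3,3]
    return (o+d*(z-o[2])/d[2])[:2]
def save(name,f):
    im=np.array(arm.grab_frame(name)); cv2.imwrite(f"pics/{f}.png",im[:,:,::-1]); return im
E
python3 - <<'E'
from h import *
for n in("top","side"):
    save(n,n+"0"); c=arm.calibration(n); print(n,np.round(c["mtx"],1).tolist(),np.round(c["world_from_camera"],3).tolist())
s=arm.get_state();print(s["time"],s["ee_pos"],s["orientation"],np.round(arm.calibration("wrist")["hand_eye"],3).tolist())
E
```

```text
pics
top [[458.2, 0.0, 280.9], [0.0, 458.2, 204.8], [0.0, 0.0, 1.0]] [[0.02, -0.985, 0.174, 325.98], [-1.0, -0.016, 0.021, 2.001], [-0.018, -0.174, -0.985, 1030.472], [0.0, 0.0, 0.0, 1.0]]
side [[506.2, 0.0, 292.8], [0.0, 506.2, 205.4], [0.0, 0.0, 1.0]] [[0.952, -0.182, 0.246, 191.433], [-0.306, -0.556, 0.773, -1014.25], [-0.004, -0.811, -0.585, 828.921], [0.0, 0.0, 0.0, 1.0]]
0.1 [ 164.44521724 -498.02131412  238.23666448] [-1.06118949e-03  9.87321198e-01  1.58731612e-01 -2.62528028e-05] [[0.0, -0.944, -0.331, 84.741], [1.0, 0.0, 0.001, -0.737], [-0.001, -0.331, 0.944, -134.784], [0.0, 0.0, 0.0, 1.0]]
```

View pics/top0.png

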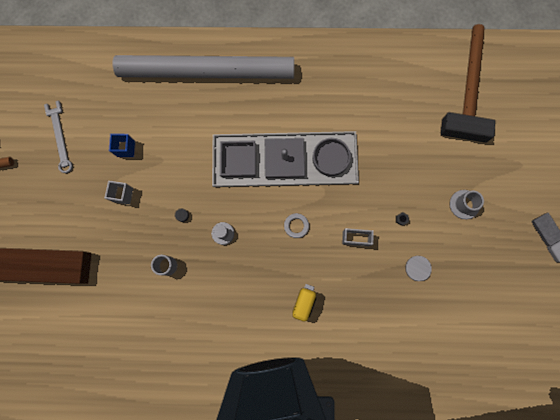

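View pics/side0.png

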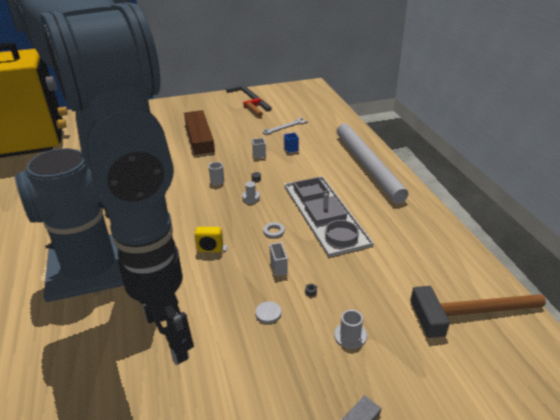

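Grey square tube (118,190) is open, square and bare; the blue one (122,145) is the look-alike. The ring with a hole is at (296,226) and the solid disc at (418,268). The flanged stub is at (467,204) and the plain tube at (164,265). The plug is at (223,234) and the rectangular tube at (358,238). I'll confirm all of these in an enlarged crop with contours.

```bash
python3 - <<'E'
from h import *
im=cv2.imread("pics/top0.png")
tiles=[]
for n,(x,y) in dict(sq=(118,188),stub=(467,204),plug=(223,234),ring=(296,226),bin=(239,160),pin=(286,157),pot=(332,157),tray=(286,158)).items():
    r=36 if n=="tray" else 24
    x0,y0=x-r,y-r
    t=cv2.resize(im[y0:y0+2*r,x0:x0+2*r],(192,192),interpolation=cv2.INTER_CUBIC)
    s=192/(2*r)
    for k in range(0,2*r,8):
        cv2.putText(t,str(x0+k),(int(k*s),8),0,.3,(0,255,255),1); cv2.putText(t,str(y0+k),(0,int(k*s)+4),0,.3,(0,255,0),1)
        cv2.line(t,(int(k*s),10),(int(k*s),14),(0,255,255),1);cv2.line(t,(20,int(k*s)),(24,int(k*s)),(0,255,0),1)
    tiles.append(t)
cv2.imwrite("pics/crop.png",np.vstack([np.hstack(tiles[:4]),np.hstack(tiles[4:])]))
hsv=cv2.cvtColor(im,cv2.COLOR_BGR2HSV)
m=(hsv[...,1]<60).astype(np.uint8)
nc,l,st,ce=cv2.connectedComponentsWithStats(m)
for i in range(1,nc):
    if st[i,4]>60 and 100<st[i,1]<290: 
        c=max(cv2.findContours((l==i).astype(np.uint8),0,1)[0],key=cv2.contourArea); print(st[i].tolist(),[np.round(v,1) for v in cv2.minAreaRect(c)])
print(arm.finger_overhang)
E
```

```text
[44, 101, 29, 72, 660] [array([ 58.4, 137.2]), array([72. , 16.5]), np.float64(78.7)]
[441, 112, 54, 30, 1172] [array([468. , 127.1]), array([53.6, 23.8]), np.float64(9.5)]
[212, 131, 147, 56, 7676] [array([284.6, 158.7]), array([ 52.8, 146.3]), np.float64(88.7)]
[104, 181, 29, 23, 453] [array([118.5, 192. ]), array([26.5, 21. ]), np.float64(11.3)]
[450, 190, 34, 30, 748] [array([466.5, 204.5]), array([29., 33.]), np.float64(90.0)]
[175, 209, 14, 13, 136] [array([181.5, 215. ]), array([12., 13.]), np.float64(90.0)]
[284, 213, 25, 25, 330] [array([296., 225.]), array([24., 24.]), np.float64(90.0)]
[396, 213, 13, 12, 121] [array([402. , 218.5]), array([11., 12.]), np.float64(90.0)]
[532, 213, 28, 50, 742] [array([552. , 237.3]), array([49.7, 19.8]), np.float64(59.4)]
[211, 222, 23, 23, 414] [array([222.5, 233. ]), array([21.9, 21.9]), np.float64(45.0)]
[342, 228, 32, 18, 328] [array([357.9, 237. ]), array([31.1, 16.4]), np.float64(4.8)]
[151, 254, 26, 22, 352] [array([163.5, 264.5]), array([25.6, 20.4]), np.float64(5.2)]
[406, 256, 26, 25, 533] [array([418.5, 268. ]), array([24., 25.]), np.float64(90.0)]
8.0
```

View pics/crop.png

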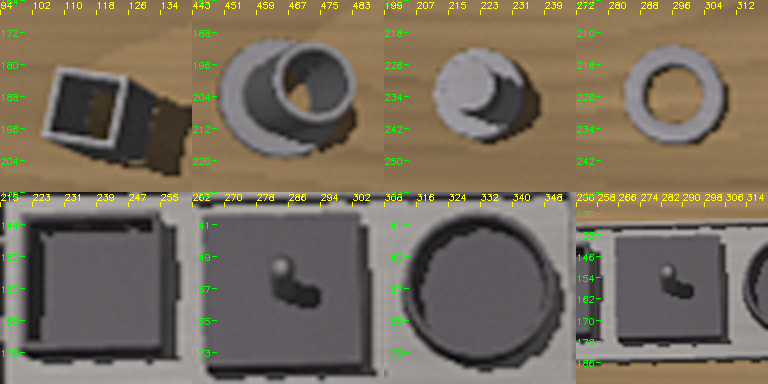

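The crop shows the square tube's top face centred at about (115,190) and the stub's open rim at (473,200), with a flange below it. The plug neck top is at (219,231) and the ring, with its hole, at (296,225). In the tray, from left to right, are the bin, the pin block and the pot.

```bash
python3 - <<'E'
from h import *
P=dict(sq=(115.1,190.3,50),stub=(473.1,200.4,55),plugneck=(219.4,230.7,50),plugbase=(222.5,233,7),ring=(296,225,8),bin=(237.6,157.9,25),pot=(331.1,155.9,25),pintip=(283.9,150.9,66),block=(284.6,156.9,23))
for n,(u,v,z) in P.items(): print(n,np.round(ray("top",(u,v),z),1))
c=[ray("top",(94+a/4-.4,164+b/4-.4),50) for a,b in((62,68),(128,80),(110,146),(44,133))]
print("sqc",np.round(c,0).tolist())
T=arm.calibration("side");K=T["mtx"];W=np.linalg.inv(T["world_from_camera"])
for n,(u,v,z) in P.items():
    x,y=ray("top",(u,v),z); p=W[:3]@[x,y,z,1]; p=np.array(K)@p; print(n,np.round(p[:2]/p[2],1))
im=cv2.imread("pics/side0.png");m=(cv2.cvtColor(im,cv2.COLOR_BGR2HSV)[...,1]<60).astype(np.uint8)
nc,l,st,ce=cv2.connectedComponentsWithStats(m)
for i in range(1,nc):
    if 80<st[i,4]<6000 and 130<st[i,1]: print(st[i].tolist())
E
```

```text
sq [525.5 388.1]
stub [ 514.7 -390.5]
plugneck [440.2 154.2]
plugbase [440.1 153.7]
ring [461.  -11.3]
bin [610.2 123.8]
pot [618.  -88.4]
pintip [615.9  18.2]
block [614.7  17. ]
sqc [[547.0, 403.0], [541.0, 366.0], [504.0, 373.0], [510.0, 410.0]]
sq [259.2 140.5]
stub [352.7 316.5]
plugneck [250.9 183.1]
plugbase [251.7 195.8]
ring [274.9 228.3]
bin [311.6 185.8]
pot [342.3 229. ]
pintip [327.1 193.5]
block [326.3 206.8]
[252, 138, 14, 21, 250]
[208, 162, 16, 23, 303]
[242, 172, 18, 32, 349]
[285, 176, 89, 81, 3584]
[263, 222, 22, 16, 230]
[201, 238, 14, 11, 110]
[269, 242, 19, 35, 481]
[306, 284, 11, 12, 107]
[412, 286, 38, 52, 1256]
[255, 301, 27, 23, 471]
[334, 309, 33, 40, 968]
[341, 396, 40, 24, 573]
```

```bash
cat >> h.py <<'E'
def to(x,y,z,yaw=0.):
    from scipy.spatial.transform import Rotation as R
    s=arm.get_state(); w,a,b,c=s["orientation"]; r=R.from_quat([a,b,c,w])
    t=R.from_euler("z",yaw)*R.from_rotvec([np.pi,0,0])
    print("shift",np.round(r.inv().apply(np.array([x,y,z])-s["ee_pos"]),1),"rot",np.round((r.inv()*t).as_rotvec(),3),"t",s["time"])
E
python3 -c "
from h import *
to(461,-11,120)"; head -c 0 /dev/null; python3 -m inch --help 2>&1 | head -5
```

```text
shift [ 434.2 -369.3  119.1] rot [-0.002  0.     0.319] t 0.1
Traceback (most recent call last):
ValueError: could not convert string to float: '--help'
```

```bash
python3 -m inch '434 -369 119 0 0 .319 66;434 -369 119 0 0 .319 66;434 -369 119 0 0 .319 66;434 -369 119 0 0 .319 66;434 -369 119 0 0 .319 66;434 -369 119 0 0 .319 66;434 -369 119 0 0 .319 66;434 -369 119 0 0 .319 66' 40; python3 -c "
from h import *
to(461,-11,120)"
```

```text
time: 0.9
ee_pos: [368.0, -163.5, 157.1]
orientation: [0.0, 1.0, -0.0, 0.0]
ft_force: [0.3, -0.2, -0.1]
opening: 66.1
finger_force: 0.0
shift [  92.9 -152.6   37.1] rot [ 0.    -0.    -0.001] t 0.9
```

```bash
python3 -m inch '93 -152 37 0 0 0 66;93 -152 37 0 0 0 66;93 -152 37 0 0 0 66;93 -152 37 0 0 0 66;93 -152 37 0 0 0 66;93 -152 37 0 0 0 66' ; python3 - <<'E'
from h import *
to(461,-11,120)
s=arm.get_state(); save("wrist","w1")
E
```

```text
time: 1.5
ee_pos: [459.9, -13.0, 120.1]
orientation: [0.0, 1.0, 0.001, -0.001]
ft_force: [1.0, -0.3, 0.3]
opening: 66.0
finger_force: 0.0
shift [ 1.1 -2.   0. ] rot [0.    0.002 0.002] t 1.5
```

View pics/w1.png

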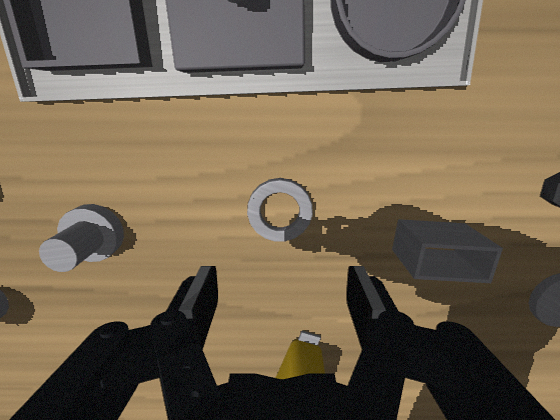

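The wrist view shows the ring centred at about (281,209), between the jaw lines. I'll cast it to the plane as a second measurement.

```bash
cat >> h.py <<'E'
def wray(uvs,z):
    from scipy.spatial.transform import Rotation as R
    s=arm.get_state(); w,a,b,c=s["orientation"]; T=np.eye(4); T[:3,:3]=R.from_quat([a,b,c,w]).as_matrix(); T[:3,3]=s["ee_pos"]
    k=arm.calibration("wrist"); C={"mtx":k["mtx"],"world_from_camera":T@np.array(k["hand_eye"])}
    for uv in uvs: print(uv,np.round(ray(0,uv,z,C),1))
E
python3 -c "
from h import *
wray([(281,209)],9);wray([(58,255)],50);wray([(173,67),(305,66)],23)
to(461,-12,24)"
```

```text
(281, 209) [460.3 -12.8]
(58, 255) [438.2 153.1]
(173, 67) [568.2  61.3]
(305, 66) [568.9 -29.4]
shift [ 1.1 -1.8 96.5] rot [0.    0.001 0.   ] t 1.55
```

```bash
python3 -m inch '0 -1 50 0 0 0 66;0 0 96 0 0 0 66;0 0 106 0 0 0 66;0 0 110 0 0 0 66;0 0 110 0 0 0 66'; python3 -m inch '0 0 1 0 0 0 66;0 0 2 0 0 0 66;0 0 3 0 0 0 66;0 0 3 0 0 0 66'
```

```text
time: 2.05
ee_pos: [461.5, -14.4, 12.3]
orientation: [0.0, 1.0, -0.001, 0.001]
ft_force: [0.1, -1.4, -0.8]
opening: 65.9
finger_force: 0.0
time: 2.45
ee_pos: [461.2, -13.5, 8.5]
orientation: [0.0, 1.0, -0.0, 0.001]
ft_force: [-0.5, 0.3, 0.8]
opening: 66.2
finger_force: 0.0
```

```bash
python3 -m inch '0 0 1 0 0 0 66;0 0 2 0 0 0 66;0 0 2 0 0 0 66'; python3 -m inch '0 0 0 0 0 0 50;0 0 0 0 0 0 50;0 0 0 0 0 0 50;0 0 0 0 0 0 50;0 0 0 0 0 0 50;0 0 0 0 0 0 50' 40
```

```text
time: 2.75
ee_pos: [460.3, -13.4, 5.5]
orientation: [-0.0, 1.0, -0.0, -0.0]
ft_force: [-0.5, -0.2, -1.1]
opening: 66.0
finger_force: 0.0
time: 3.35
ee_pos: [460.9, -13.5, 6.1]
orientation: [-0.0, 1.0, -0.0, 0.0]
ft_force: [1.3, 0.4, 2.3]
opening: 52.9
finger_force: 43.0
```

```bash
python3 -m inch '0 0 -20 0 0 0 50;0 0 -60 0 0 0 50;0 0 -114 0 0 0 50;0 0 -114 0 0 0 50' 40;  python3 - <<'E'
from h import *
to(614,17,120,-.02); save("wrist","w2")
E
```

```text
time: 3.75
ee_pos: [464.6, -14.3, 126.3]
orientation: [0.001, 1.0, -0.0, 0.006]
ft_force: [0.8, -0.7, 0.3]
opening: 53.6
finger_force: 42.7
shift [149.3 -31.4   7.8] rot [ 0.002 -0.011  0.02 ] t 3.75
```

View pics/w2.png

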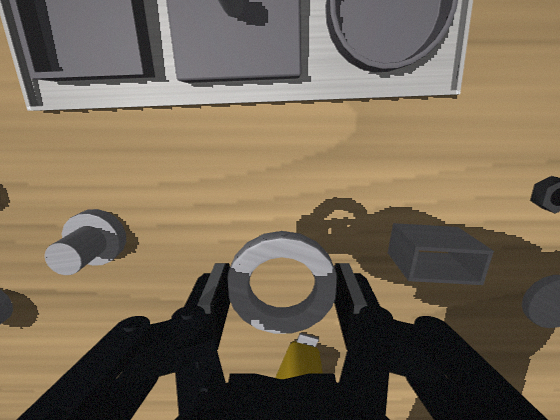

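The ring is held flat, centred at about (282,283) between the pads.

```bash
python3 -m inch '149 -31 8 0 0 .02 50;149 -31 8 0 0 .02 50;149 -31 8 0 0 .02 50;149 -31 8 0 0 .02 50;149 -31 8 0 0 .02 50;149 -31 8 0 0 .02 50';  python3 - <<'E'
from h import *
to(614,17,120,-.02); save("wrist","w3");wray([(282,283)],118)
E
```

```text
time: 4.4
ee_pos: [607.8, 17.4, 110.3]
orientation: [0.0, 1.0, -0.01, -0.002]
ft_force: [0.1, -0.5, -1.4]
opening: 53.1
finger_force: 42.6
shift [ 6.2  0.3 -9.7] rot [ 0.     0.004 -0.   ] t 4.4
(282, 283) [611.1  17.6]
```

View pics/w3.png

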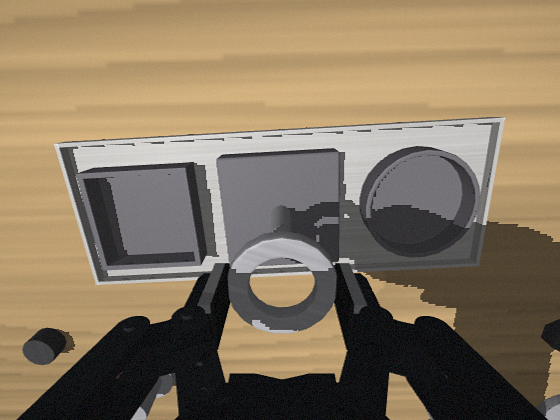

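The ring is in hand in front of the pin block; the block's far corners are at (218,157) and (337,150).

```bash
python3 -c "
from h import *
print(arm.get_state()['ee_pos']);wray([(218,157),(337,150)],23);wray([(279,210)],66);wray([(78,172),(193,163),(200,264)],25)
wray([(420,200)],25)"; python3 -m inch '3 0 0 0 0 0 50;3 0 0 0 0 0 50;3 0 0 0 0 0 50'
```

```text
[608.06407491  17.29724208 111.49576137]
(218, 157) [657.   62.8]
(337, 150) [660.3 -23.2]
(279, 210) [630.3  18.9]
(78, 172) [648.5 165.5]
(193, 163) [653.3  80.9]
(200, 264) [571.   84.8]
(420, 200) [621.9 -86.9]
time: 4.75
ee_pos: [612.5, 17.2, 112.9]
orientation: [0.0, 1.0, -0.01, 0.001]
ft_force: [-0.7, 1.0, -1.0]
opening: 53.3
finger_force: 42.7
```

```bash
python3 -m inch '-2 0 20 0 0 0 50;-2 0 40 0 0 0 50;-2 0 60 0 0 0 50;-2 0 75 0 0 0 50;-2 0 80 0 0 0 50;-2 0 80 0 0 0 50'
```

```text
time: 5.35
ee_pos: [609.8, 17.5, 31.1]
orientation: [-0.0, 1.0, -0.01, -0.001]
ft_force: [0.3, -0.1, -0.8]
opening: 53.0
finger_force: 42.6
```

```bash
python3 -m inch '1 0 1 0 0 0 50;1 0 2 0 0 0 50;1 0 2 0 0 0 50'; python3 -m inch '0 0 0 0 0 0 66;0 0 0 0 0 0 66;0 0 0 0 0 0 66;0 0 -5 0 0 0 66;0 0 -50 0 0 0 66;0 0 -90 0 0 0 66;0 0 -90 0 0 0 66'; python3 -c "
from h import *
to(470,-300,130);to(514.7,-390.5,130); save('top','t2');im=cv2.imread('pics/t2.png');"
```

```text
time: 5.65
ee_pos: [612.4, 17.4, 30.9]
orientation: [0.0, 1.0, -0.01, 0.001]
ft_force: [0.4, -0.8, -2.0]
opening: 53.1
finger_force: 42.6
time: 6.35
ee_pos: [616.4, 17.1, 128.4]
orientation: [0.0, 1.0, -0.01, 0.007]
ft_force: [1.4, 0.6, 1.1]
opening: 65.9
finger_force: 0.0
shift [-139.9  320.    -3.3] rot [ 0.001 -0.014 -0.02 ] t 6.35
shift [-93.4 409.5  -2.5] rot [ 0.001 -0.014 -0.02 ] t 6.35
```

```bash
python3 -m inch '-93 409 0 0 0 -.02 70;-93 409 0 0 0 -.02 70;-93 409 0 0 0 -.02 70;-93 409 0 0 0 -.02 70;-93 409 0 0 0 -.02 70;-93 409 0 0 0 -.02 70;-93 409 0 0 0 -.02 70;-93 409 0 0 0 -.02 70';  python3 -m inch '-7 53 0 0 0 0 70;-7 53 0 0 0 0 70;-7 53 0 0 0 0 70'; python3 - <<'E'
from h import *
to(514.7,-390.5,130)
a=save("top","t3");w=save("wrist","w4")
b=cv2.resize(a[110:210,200:370],(680,400),interpolation=cv2.INTER_CUBIC)
cv2.imwrite("pics/both.png",np.hstack([b[:,:400],cv2.resize(w,(400,300))[:,:].repeat(1,0) if 0 else cv2.copyMakeBorder(cv2.resize(w,(400,300)),0,100,0,0,0)])[:,:,::-1])
E
```

```text
time: 7.2
ee_pos: [513.8, -372.1, 118.7]
orientation: [-0.001, 1.0, -0.0, -0.001]
ft_force: [0.3, 1.2, 0.3]
opening: 70.2
finger_force: 0.0
time: 7.5
ee_pos: [506.7, -424.7, 118.1]
orientation: [-0.001, 1.0, -0.002, -0.001]
ft_force: [-0.5, 0.1, -0.8]
opening: 70.2
finger_force: 0.0
shift [  7.8 -34.2 -11.9] rot [-0.002  0.002 -0.003] t 7.5
```

View pics/both.png

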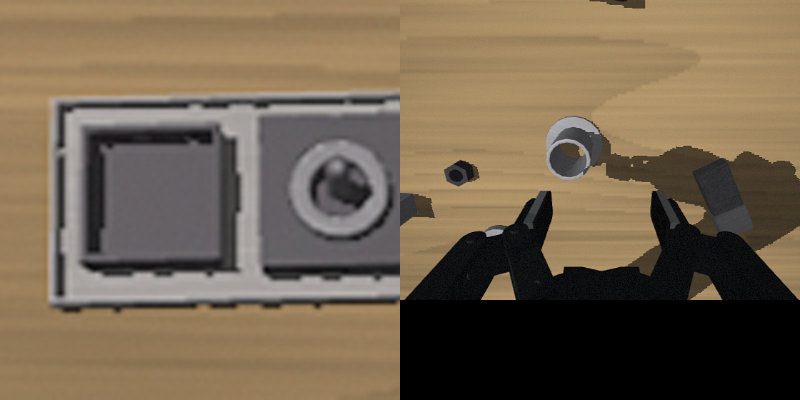

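The ring lies flat around the pin. In the wrist view the stub's rim is at about (238,220) in full-frame pixels.

```bash
python3 -c "
from h import *
wray([(238,220)],55);to(515,-391,100)"
```

```text
(238, 220) [ 516.4 -391.6]
shift [  7.1 -31.4  19. ] rot [-0.002  0.001  0.   ] t 7.6
```

```bash
python3 -m inch '8 -31 10 0 0 0 70;8 -31 10 0 0 0 70;8 -31 10 0 0 0 70;8 -31 10 0 0 0 70'; python3 -c "
from h import *
to(515.7,-391,33)"
```

```text
time: 8.0
ee_pos: [516.6, -392.1, 110.4]
orientation: [0.0, 1.0, 0.001, 0.0]
ft_force: [0.2, 0.3, -0.1]
opening: 70.0
finger_force: 0.0
shift [-1.  -1.2 77.4] rot [ 0.001 -0.     0.001] t 8.0
```

```bash
python3 -m inch '-1 -1 30 0 0 0 70;-1 -1 60 0 0 0 70;-1 -1 77 0 0 0 70;-1 -1 77 0 0 0 70'; python3 -m inch '0 0 0 0 0 0 36;0 0 0 0 0 0 36;0 0 0 0 0 0 36;0 0 0 0 0 0 36;0 0 0 0 0 0 36;0 0 0 0 0 0 36;0 0 0 0 0 0 36' 60;python3 -m inch '0 0 -30 0 0 0 36;0 0 -70 0 0 0 36;0 0 -110 0 0 0 36;0 0 -110 0 0 0 36'; python3 -c "
from h import *
to(614,17.5,145,-.02)"
```

```text
time: 8.4
ee_pos: [513.0, -390.2, 29.3]
orientation: [-0.002, 1.0, -0.0, -0.002]
ft_force: [-0.7, -0.1, -0.5]
opening: 70.0
finger_force: 0.0
time: 9.1
ee_pos: [516.4, -393.0, 35.4]
orientation: [0.002, 1.0, -0.0, 0.002]
ft_force: [0.1, 0.5, 6.1]
opening: 41.9
finger_force: 61.8
time: 9.5
ee_pos: [517.9, -394.5, 150.4]
orientation: [0.004, 1.0, -0.0, 0.005]
ft_force: [1.8, -0.1, -1.9]
opening: 41.8
finger_force: 62.0
shift [  96.  -412.1    2.6] rot [ 0.009 -0.009  0.02 ] t 9.5
```

```bash
python3 -m inch '96 -410 0 0 0 .02 36;96 -410 0 0 0 .02 36;96 -410 0 0 0 .02 36;96 -410 0 0 0 .02 36;96 -410 0 0 0 .02 36;96 -410 0 0 0 .02 36;96 -410 0 0 0 .02 36;96 -410 0 0 0 .02 36';  python3 -m inch '0 0 0 0 0 0 36;0 0 0 0 0 0 36'; python3 - <<'E'
from h import *
to(614,17.5,145,-.02)
E
```

```text
time: 10.3
ee_pos: [605.6, -0.3, 140.8]
orientation: [0.0, 1.0, -0.01, -0.001]
ft_force: [1.5, -1.0, -1.6]
opening: 41.8
finger_force: 62.2
time: 10.5
ee_pos: [605.5, -0.8, 140.9]
orientation: [0.0, 1.0, -0.008, -0.002]
ft_force: [0.5, -0.7, -3.3]
opening: 41.8
finger_force: 62.5
shift [  8.2 -18.4  -4.2] rot [0.001 0.003 0.003] t 10.5
```

```bash
python3 -m inch '8 -18 0 0 0 0 36;8 -18 0 0 0 0 36;8 -18 0 0 0 0 36'; python3 - <<'E'
from h import *
to(614,17.5,145,-.02)
a=save("wrist","w5");b=save("side","s5")
cv2.imwrite("pics/both5.png",np.hstack([a[190:390,180:380],cv2.resize(b[130:250,240:420],(300,200))])[:,:,::-1])
E
```

```text
time: 10.8
ee_pos: [614.1, 14.1, 141.9]
orientation: [0.0, 1.0, -0.011, -0.001]
ft_force: [-0.2, 0.1, -2.8]
opening: 42.0
finger_force: 62.5
shift [-0.2 -3.4 -3.1] rot [ 0.001  0.002 -0.002] t 10.8
```

View pics/both5.png

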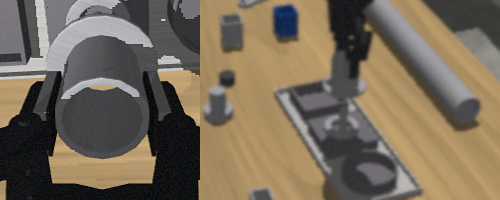

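The stub is held upright; its rim centre is at about (281,308) in the wrist frame.

```bash
python3 -c "
from h import *
wray([(281,308)],162);to(614,17.5,145,-.02)"
```

```text
(281, 308) [612.7  14.8]
shift [-0.2 -3.5 -2.7] rot [ 0.001  0.001 -0.002] t 10.9
```

```bash
python3 -m inch '1 -3 0 0 0 0 36;1 -3 20 0 0 0 36;1 -3 40 0 0 0 36;1 -3 60 0 0 0 36;1 -3 70 0 0 0 36;1 -3 70 0 0 0 36;1 -3 70 0 0 0 36'; python3 -m inch '0 0 1 0 0 0 36;0 0 2 0 0 0 36;0 0 2 0 0 0 36'
```

```text
time: 11.6
ee_pos: [616.0, 18.3, 73.4]
orientation: [0.0, 1.0, -0.01, 0.0]
ft_force: [0.2, -0.8, -1.8]
opening: 41.3
finger_force: 62.5
time: 11.9
ee_pos: [616.3, 18.5, 71.7]
orientation: [0.0, 1.0, -0.01, 0.001]
ft_force: [0.3, 0.5, -3.4]
opening: 41.7
finger_force: 62.5
```

```bash
python3 -m inch '0 0 1 0 0 0 36;0 0 2 0 0 0 36;0 0 2 0 0 0 36;0 0 2 0 0 0 36'; python3 -m inch '-1 0 1 0 0 0 36;-1 0 1 0 0 0 36;-1 0 2 0 0 0 36;-1 0 2 0 0 0 36'
```

```text
time: 12.3
ee_pos: [615.6, 18.6, 68.7]
orientation: [-0.0, 1.0, -0.01, -0.0]
ft_force: [0.5, -0.2, -2.1]
opening: 41.8
finger_force: 62.5
time: 12.7
ee_pos: [615.4, 18.5, 68.4]
orientation: [0.0, 1.0, -0.01, 0.001]
ft_force: [-0.5, 0.0, 5.2]
opening: 41.6
finger_force: 63.3
```

Contact. Releasing now; the plug is next.

```bash
python3 -m inch '0 0 -1 0 0 0 62;0 0 -1 0 0 0 62;0 0 -1 0 0 0 62;0 0 -1 0 0 0 62;0 0 -30 0 0 0 62;0 0 -70 0 0 0 62;0 0 -70 0 0 0 62;0 0 -70 0 0 0 62'; python3 -c "
from h import *
to(439.5,153.5,135)"
```

```text
time: 13.5
ee_pos: [616.1, 18.4, 138.7]
orientation: [0.0, 1.0, -0.01, 0.002]
ft_force: [-0.6, -0.5, -0.5]
opening: 61.7
finger_force: 0.0
shift [-179.3 -131.5    3. ] rot [ 0.    -0.004 -0.02 ] t 13.5
```

```bash
python3 -m inch '-179 -131 3 0 0 -.02 55;-179 -131 3 0 0 -.02 55;-179 -131 3 0 0 -.02 55;-179 -131 3 0 0 -.02 55;-179 -131 3 0 0 -.02 55;-179 -131 3 0 0 -.02 55;-179 -131 3 0 0 -.02 55'; python3 - <<'E'
from h import *
to(439.5,153.5,30)
a=save("wrist","w6");b=save("top","t6")
cv2.imwrite("pics/both6.png",np.hstack([cv2.resize(a,(400,300)),cv2.resize(b[110:210,200:330],(390,300))])[:,:,::-1])
E
```

```text
time: 14.2
ee_pos: [440.4, 105.4, 132.8]
orientation: [-0.02, 0.999, 0.03, -0.002]
ft_force: [0.3, 0.0, 0.4]
opening: 55.0
finger_force: 0.0
shift [  2.3 -43.9 104.6] rot [-0.04   0.004  0.06 ] t 14.2
```

View pics/both6.png

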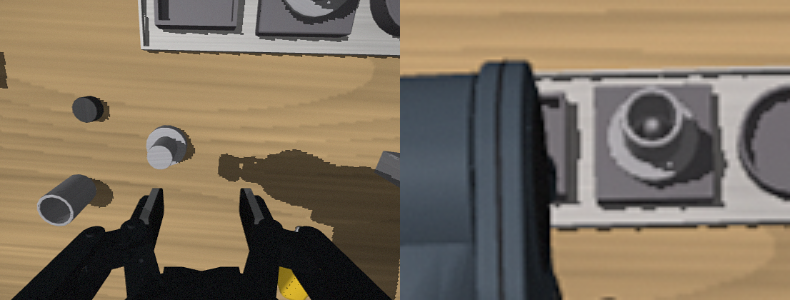

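The flanged stub sits over the pin on the ring. The wrist shows the plug at full-frame (224,220) and the plain tube to its left. The move lagged a little, so I'll correct it.

```bash
python3 -m inch '0 0 0 0 0 0 55;0 0 0 0 0 0 55'; python3 -c "
from h import *
print(np.round(arm.get_state()['q'],2));to(439.5,153.5,110)"
```

```text
time: 14.5
ee_pos: [442.0, 104.9, 133.7]
orientation: [-0.02, 0.999, 0.03, -0.001]
ft_force: [0.2, -0.5, -1.2]
opening: 54.8
finger_force: 0.0
[ 0.06 -0.14 -0.29  1.42  0.04  3.14]
shift [  0.4 -47.7  25.6] rot [-0.04   0.002  0.059] t 14.5
```

```bash
python3 -c "
from h import *
to(439.5,153.5,110,.6)"; python3 -m inch '0 0 0 0 0 -.15 55;0 0 0 0 0 -.3 55;0 0 0 0 0 -.45 55;0 0 0 -.035 0 -.58 55;0 0 0 -.035 0 -.58 55'; python3 -c "
from h import *
to(439.5,153.5,110,.6)"
```

```text
shift [  0.4 -47.7  25.6] rot [-0.039 -0.01  -0.541] t 14.5
time: 15.0
ee_pos: [441.6, 105.4, 133.9]
orientation: [-0.002, 0.949, 0.314, 0.005]
ft_force: [0.8, 0.8, -0.2]
opening: 54.9
finger_force: 0.0
shift [ 26.8 -39.8  24.2] rot [-0.001 -0.011  0.04 ] t 15.0
```

```bash
python3 -m inch '27 -40 24 0 -.01 0 55;27 -40 24 0 -.01 0 55;27 -40 24 0 -.01 0 55;27 -40 24 0 -.01 0 55'; python3 -c "
from h import *
to(439.5,153.5,33,.6)"
```

```text
time: 15.4
ee_pos: [439.5, 153.2, 110.4]
orientation: [-0.0, 0.95, 0.314, 0.0]
ft_force: [-0.1, 0.7, 0.2]
opening: 54.9
finger_force: 0.0
shift [ 0.1 -0.2 77.4] rot [-0.001 -0.001  0.038] t 15.4
```

```bash
python3 -m inch '0 0 40 0 0 0 55;0 0 65 0 0 0 55;0 0 76 0 0 0 55;0 0 76 0 0 0 55'; python3 -m inch '0 0 0 0 0 0 20;0 0 0 0 0 0 20;0 0 0 0 0 0 20;0 0 0 0 0 0 20;0 0 0 0 0 0 20;0 0 0 0 0 0 20;0 0 0 0 0 0 20' 80;python3 -m inch '0 0 -30 0 0 0 20;0 0 -70 0 0 0 20;0 0 -90 0 0 0 20;0 0 -90 0 0 0 20'; python3 -c "
from h import *
to(617,-88.5,145,.56)"
```

```text
time: 15.8
ee_pos: [438.1, 152.7, 32.9]
orientation: [-0.001, 0.95, 0.314, -0.001]
ft_force: [-0.7, 0.4, 0.7]
opening: 55.2
finger_force: 0.0
time: 16.5
ee_pos: [440.9, 154.1, 36.5]
orientation: [-0.0, 0.949, 0.314, 0.002]
ft_force: [-1.5, -0.7, 6.3]
opening: 24.6
finger_force: 78.6
time: 16.9
ee_pos: [442.1, 154.1, 128.0]
orientation: [0.0, 0.949, 0.314, 0.004]
ft_force: [-0.3, -0.5, -2.7]
opening: 24.8
finger_force: 78.9
shift [ -4.3 299.1 -16.2] rot [ 0.002 -0.008  0.08 ] t 16.9
```

```bash
python3 -m inch '0 0 -18 0 0 0 20;-4 300 -18 0 0 .04 20;-4 300 -18 0 0 .04 20;-4 300 -18 0 0 .04 20;-4 300 -18 0 0 .04 20;-4 300 -18 0 0 .04 20;-4 300 -18 0 0 .04 20;-4 300 -18 0 0 .04 20';  python3 -m inch '0 0 0 0 0 0 20;0 0 0 0 0 0 20'; python3 - <<'E'
from h import *
to(618,-88.7,47,.6)
save("wrist","w7")
E
```

```text
time: 17.7
ee_pos: [616.6, -95.5, 136.4]
orientation: [-0.0, 0.956, 0.292, -0.002]
ft_force: [-1.2, 0.5, -4.1]
opening: 24.8
finger_force: 79.7
time: 17.9
ee_pos: [613.7, -88.6, 140.0]
orientation: [-0.002, 0.955, 0.296, -0.001]
ft_force: [0.1, 0.4, -2.9]
opening: 24.5
finger_force: 79.7
shift [ 3.6  2.8 93. ] rot [-0.004  0.001  0.   ] t 17.9
```

View pics/w7.png

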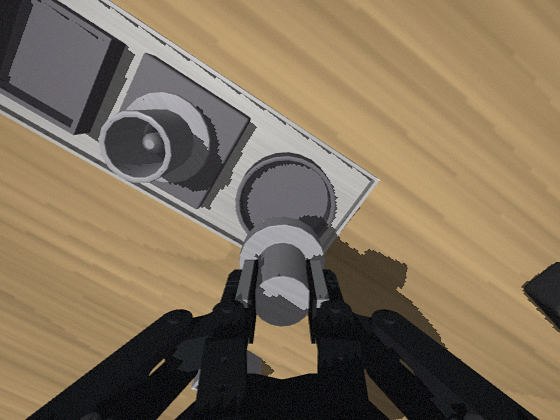

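The plug is upright in the jaws in front of the pot, whose rim is centred at about (286,200). The stub is seated on the pin. Lowering the plug.

```bash
python3 -m inch '3 3 40 0 0 0 20;3 3 75 0 0 0 20;3 3 90 0 0 0 20;3 3 90 0 0 0 20;3 3 90 0 0 0 20'; python3 -m inch '0 0 1 0 0 0 20;0 0 2 0 0 0 20;0 0 3 0 0 0 20;0 0 3 0 0 0 20'
```

```text
time: 18.45
ee_pos: [619.5, -89.7, 53.2]
orientation: [-0.0, 0.955, 0.296, 0.001]
ft_force: [0.2, -0.3, -3.0]
opening: 24.7
finger_force: 79.8
time: 18.85
ee_pos: [619.7, -90.4, 49.6]
orientation: [-0.0, 0.955, 0.295, 0.001]
ft_force: [0.1, 0.2, -2.5]
opening: 24.9
finger_force: 79.8
```

```bash
python3 -m inch '-1 0 1 0 0 0 20;-1 0 3 0 0 0 20;-1 0 4 0 0 0 20;-1 0 4 0 0 0 20'; python3 -m inch '0 0 1 0 0 0 20;0 0 2 0 0 0 20;0 0 2 0 0 0 20'
```

```text
time: 19.25
ee_pos: [618.1, -90.7, 44.4]
orientation: [-0.001, 0.955, 0.295, -0.0]
ft_force: [-0.2, 0.4, -3.2]
opening: 25.1
finger_force: 79.8
time: 19.55
ee_pos: [618.5, -90.8, 43.7]
orientation: [-0.0, 0.955, 0.295, 0.0]
ft_force: [-2.1, -0.1, 0.9]
opening: 25.0
finger_force: 80.2
```

```bash
python3 -m inch '0 0 0 0 0 0 45;0 0 0 0 0 0 45;0 0 0 0 0 0 45;0 0 -30 0 0 0 45;0 0 -70 0 0 0 45;0 0 -100 0 0 0 45;0 0 -100 0 0 0 45'; python3 -c "
from h import *
to(525,387.5,140,1.4)"
```

```text
time: 20.25
ee_pos: [622.2, -91.8, 150.0]
orientation: [0.003, 0.955, 0.295, 0.006]
ft_force: [0.9, 0.1, 0.5]
opening: 44.8
finger_force: 0.0
shift [ 190.2 -450.7    8. ] rot [ 0.011 -0.005 -0.8  ] t 20.25
```

```bash
python3 -m inch '190 -450 6 0 0 -.8 62;190 -450 6 0 0 -.8 62;190 -450 6 0 0 -.8 62;190 -450 6 0 0 -.8 62;190 -450 6 0 0 -.8 62;190 -450 6 0 0 -.8 62;190 -450 6 0 0 -.8 62;190 -450 6 0 0 -.8 62'; python3 -c "
from h import *
to(525,387.5,140,1.4)"
```

```text
time: 21.05
ee_pos: [538.1, 303.0, 137.9]
orientation: [-0.0, 0.765, 0.644, 0.0]
ft_force: [0.5, 0.0, -0.0]
opening: 62.1
finger_force: 0.0
shift [ 81.  -27.3  -2. ] rot [ 0.    -0.001 -0.   ] t 21.05
```

```bash
python3 -m inch '80 -27 0 0 0 0 62;80 -27 0 0 0 0 62;80 -27 0 0 0 0 62;80 -27 0 0 0 0 62'; python3 - <<'E'
from h import *
to(525,387.5,140,1.4)
save("wrist","w8")
E
```

```text
time: 21.45
ee_pos: [525.3, 385.1, 137.7]
orientation: [-0.0, 0.764, 0.645, -0.0]
ft_force: [0.2, -0.3, 0.0]
opening: 62.5
finger_force: 0.0
shift [ 2.3 -0.8 -2.3] rot [-0.    -0.     0.001] t 21.45
```

View pics/w8.png

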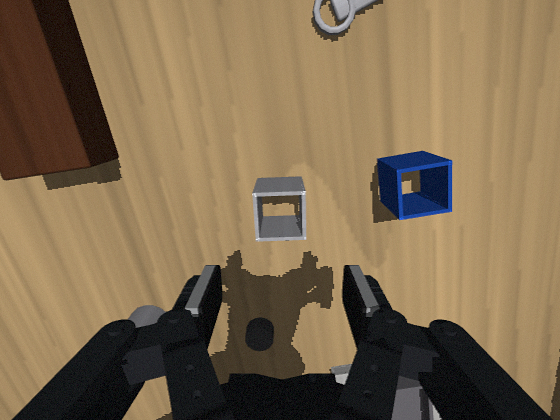

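The bare grey square tube's top is at about (281,217), square to the jaws. The blue look-alike at (415,190) is clear of the finger path.

```bash
python3 -c "
from h import *
wray([(280.7,217)],50);wray([(256,194),(305,193)],50);to(525,387.5,35,1.4)"
```

```text
(280.7, 217) [524.6 387.3]
(256, 194) [509.5 408.7]
(305, 193) [545.9 403.2]
shift [  3.3  -1.3 102.9] rot [-0. -0. -0.] t 21.5
```

```bash
python3 -m inch '2 -1 45 0 0 0 62;2 -1 85 0 0 0 62;2 -1 101 0 0 0 62;2 -1 101 0 0 0 62'; python3 -m inch '0 0 0 0 0 0 32;0 0 0 0 0 0 32;0 0 0 0 0 0 32;0 0 0 0 0 0 32;0 0 0 0 0 0 32;0 0 0 0 0 0 32;0 0 0 0 0 0 32' 60;python3 -m inch '0 0 -30 0 0 0 32;0 0 -70 0 0 0 32;0 0 -100 0 0 0 32;0 0 -100 0 0 0 32'; python3 -c "
from h import *
to(610,124,130,1.54)"
```

```text
time: 21.9
ee_pos: [523.1, 383.8, 33.6]
orientation: [-0.001, 0.766, 0.643, -0.004]
ft_force: [-0.2, -0.3, 0.7]
opening: 62.1
finger_force: 0.0
time: 22.6
ee_pos: [527.3, 387.7, 40.6]
orientation: [0.0, 0.765, 0.644, 0.003]
ft_force: [0.0, -0.6, 6.4]
opening: 38.7
finger_force: 63.0
time: 23.0
ee_pos: [528.3, 388.6, 144.2]
orientation: [0.0, 0.765, 0.644, 0.006]
ft_force: [1.7, 0.9, -1.8]
opening: 38.4
finger_force: 62.1
shift [-247.   125.4   13.1] rot [ 0.009 -0.008 -0.14 ] t 23.0
```

```bash
python3 -m inch '-247 124 8 0 0 -.14 32;-247 124 8 0 0 -.14 32;-247 124 8 0 0 -.14 32;-247 124 8 0 0 -.14 32;-247 124 8 0 0 -.14 32;-247 124 8 0 0 -.14 32;-247 124 8 0 0 -.14 32;-247 124 8 0 0 -.14 32';  python3 -m inch '0 0 0 0 0 0 32;0 0 0 0 0 0 32'; python3 - <<'E'
from h import *
to(610,124.2,47,1.54)
save("wrist","w9")
E
```

```text
time: 23.8
ee_pos: [604.5, 121.6, 127.4]
orientation: [-0.002, 0.719, 0.695, -0.0]
ft_force: [-0.7, -0.3, -2.1]
opening: 38.7
finger_force: 62.0
time: 24.0
ee_pos: [604.8, 123.6, 128.8]
orientation: [-0.001, 0.717, 0.697, 0.0]
ft_force: [-0.4, 0.2, -1.8]
opening: 38.8
finger_force: 62.0
shift [ 0.6  5.2 81.8] rot [-0.001 -0.002  0.002] t 24.0
```

View pics/w9.png

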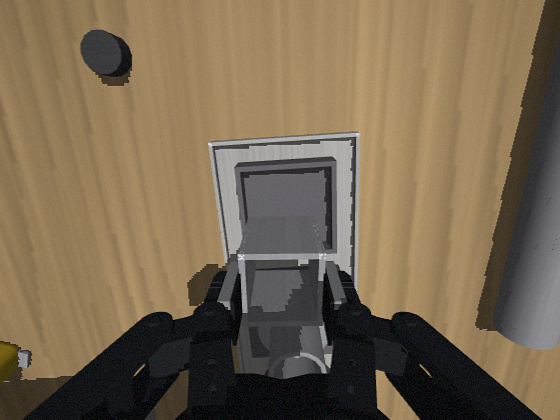

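The tube is held square to the bin, whose rim runs from about (237,162) to (335,252). Lowering it.

```bash
python3 -m inch '0 4 30 0 0 0 32;0 4 60 0 0 0 32;0 4 72 0 0 0 32;0 4 74 0 0 0 32;0 4 74 0 0 0 32'; python3 -m inch '0 0 2 0 0 0 32;0 0 4 0 0 0 32;0 0 6 0 0 0 32;0 0 6 0 0 0 32'
```

```text
time: 24.55
ee_pos: [609.4, 122.6, 55.6]
orientation: [-0.0, 0.718, 0.696, 0.001]
ft_force: [0.5, 0.1, -2.2]
opening: 38.9
finger_force: 61.9
time: 24.95
ee_pos: [609.6, 122.1, 49.5]
orientation: [-0.0, 0.718, 0.696, 0.001]
ft_force: [-0.5, -0.6, -1.8]
opening: 38.7
finger_force: 61.9
```

```bash
python3 -m inch '0 0 1 0 0 0 32;0 0 2 0 0 0 32;0 0 2 0 0 0 32;0 0 2 0 0 0 32'; python3 -m inch '0 0 1 0 0 0 32;0 0 2 0 0 0 32;0 0 2 0 0 0 32'
```

```text
time: 25.35
ee_pos: [609.6, 122.1, 47.7]
orientation: [-0.0, 0.718, 0.696, 0.001]
ft_force: [-1.1, -0.7, 0.9]
opening: 38.8
finger_force: 62.2
time: 25.65
ee_pos: [609.6, 122.1, 47.6]
orientation: [0.0, 0.718, 0.696, 0.001]
ft_force: [-3.2, -0.4, 8.9]
opening: 38.4
finger_force: 63.2
```

```bash
python3 -m inch '0 0 -2 0 0 0 58;0 0 -2 0 0 0 58;0 0 -2 0 0 0 58;0 0 -2 0 0 0 58;0 0 -30 0 0 0 58;0 0 -80 0 0 0 58;0 0 -110 0 0 0 58;0 0 -110 0 0 0 58'; python3 -m inch '-120 100 -20 0 0 0 58;-120 100 -20 0 0 0 58;-120 100 -20 0 0 0 58;-120 100 -20 0 0 0 58;-120 200 -20 0 0 0 58;-120 200 -20 0 0 0 58;-120 200 -20 0 0 0 58;-120 200 -20 0 0 0 58' ; python3 - <<'E'
from h import *
print(arm.get_state()['ee_pos'])
a=save("side","s9");b=save("top","t9")
cv2.imwrite("pics/end.png",np.vstack([np.hstack([cv2.resize(a[150:270,260:390],(325,300)),cv2.resize(b[120:200,200:325],(469,300))]),cv2.resize(b[100:300],(794,284))])[:,:,::-1])
E
```

```text
time: 26.45
ee_pos: [613.2, 122.4, 162.2]
orientation: [0.003, 0.718, 0.696, 0.005]
ft_force: [-0.2, 0.0, 0.3]
opening: 58.1
finger_force: 0.0
time: 27.25
ee_pos: [806.9, -4.1, 166.0]
orientation: [-0.003, 0.718, 0.696, -0.002]
ft_force: [-0.1, 0.1, -1.5]
opening: 58.0
finger_force: 0.0
[806.85158453  -4.14256558 166.03095287]
```

View pics/end.png

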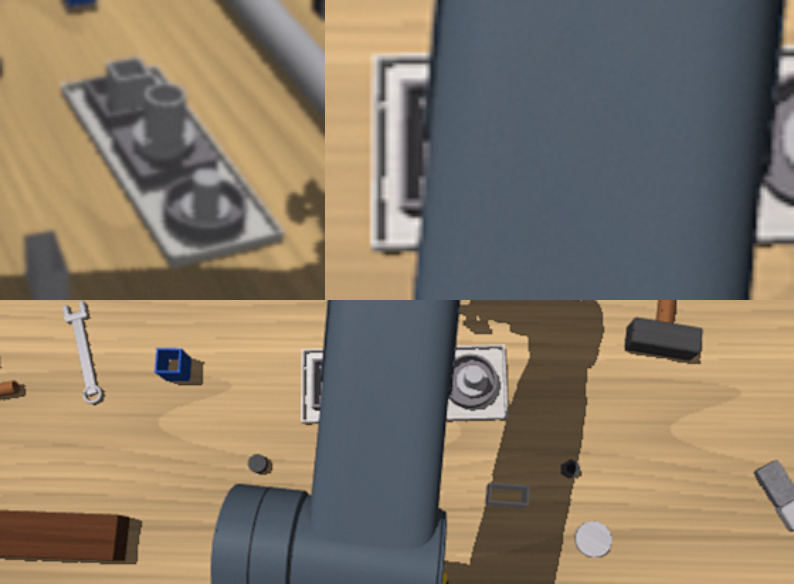

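The side view shows all four parts seated and upright: the square tube in the bin, the stub on the ring over the pin, and the plug in the pot. The disc and rectangular tube look unmoved, and the arm is clear of the bench.

```bash
python3 -m inch '0 0 0 0 0 0 58;0 0 0 0 0 0 58;0 0 0 0 0 0 58'; python3 -c "
from bench import arm
print(arm.hand_in())"
```

```text
time: 27.65
ee_pos: [805.0, -3.9, 178.5]
orientation: [0.001, 0.718, 0.696, 0.001]
ft_force: [0.6, 0.1, -0.4]
opening: 57.5
finger_force: 0.0
the job is handed in; nothing more can be done
None
```

I handed the job in at about 28 s with all four parts seated and upright in the final side view; the disc and rectangular tube had not visibly moved, but the arm hid the plain tube in the last pictures, so I couldn't check it, and no verdict was returned.

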